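Shut the stop valve under the sink

ROBOT

A 7-joint arm with a two-finger parallel gripper is mounted at the origin on the work surface. World frame = base frame: x ahead of the robot, y to its left, z up, the work surface at z = 0. Lengths are in m, angles in rad, forces in N, time in s.
With the tool pointing down it reaches from about 0.425 to 0.95 m from the base axis. Payload 16.7 kg.
Tool frame: the origin (TCP) lies on the centre line of the jaws, within the pads' length; the fingertips stand nose_length ahead of it and the grasp point (between the pads) lies 11 mm behind it (nose_length is the distance from the TCP to the fingertips, in m); y points along the fingers, z is the direction in which the jaws open and shut, and the axes are right-handed (so a half turn about y gives the same grasp; the last joint's range is limited). The gripper opens to 94 mm and grips with 3 to 60 N. Pads are 16 mm wide; open, the fingers measure 119 mm over their backs; the gripper's body (75 mm by 177 mm) begins 78 mm behind the grasp point.
Start: joints at [1.141, 0.426, 0.074, 1.606, -0.034, 1.111, -0.067], TCP at [0.187, -0.649, 0.213] pointing down, gripper open.
Joint ranges: [-2.85, 2.85], [-0.5, 2.14], [-1.23, 1.37], [0.21, 2.46], [-1.02, 4.16], [0.16, 2.05], [-2.73, 2.73]. Speed limits (rad/s): [1.89, 1.89, 2.39, 2.39, 3.01, 3.01, 3.01].

INTERFACE

Orientations are given as a 3x3 rotation matrix whose columns are the frame's x, y, z axes.
In Python, from cell import sense, get_image, finish_job, nose_length gives the robot as it stands. The module is installed in compiled form; this text tells all that it offers.
- The arm moves only by the tool drive_tool, never from a script. Its argument "steps" is a list of rows, each an object of numbers: "wx", "wy", "wz": the turn, a rotation vector about the tool's x, y, z in rad; "dx", "dy", "dz": the shift along the tool's x, y, z in mm; "grip": the opening, from -1 (shut) to 1 (fully open). In form: [{"wx": .., "wy": .., "wz": .., "dx": .., "dy": .., "dz": .., "grip": ..}, ...]. A call has 1 to 10 rows; each row is the pose to reach, as a shift and turn from the pose measured when the call began, along the tool's axes at that moment; what a row does not reach only later rows make up. A row lasts 1/12 s, in which the tool goes at most 41.7 mm and 7.16 degrees, less where a joint would pass 70% of its speed; a pose out of reach is approached as far as the arm can. A call with a gripper value outside its range is refused whole. The fingers move at their own pace and stop on an object; "grip_force" is the grip in N (left out, the last holds). Time passes only in rows, so rows that repeat a pose let the fingers close. It gives the time, the measured TCP pose, the force and the opening at its end, in the units of the state.
- sense(): the state, without advancing time (a new reading comes with each control period).
- get_image(name): name is "side" or "top" or "wrist"; returns a dict with "image" (480x640x3 uint8, red, green, blue), "z_map" (480x640 float32, m along the optical axis (not along the pixel's ray), 0 where there is no reading), "mtx" (3x3 intrinsics, pixels), "world_to_cam" (4x4, takes a point from world to camera coordinates). Camera axes: x right, y up, looking along -z (the intrinsics and any distortion apply to the point x, -y, -z); pixel columns grow to the right and rows downward; lengths in m; the calibration is good to about 2 mm. A picture is of the moment at which its call begins.
- finish_job(): hands the job in, once; it reports no verdict.
The state is a dict: "clock": time; "q": joint angles; "dq": joint speeds; "joint_torque": joint torques, N m; "tcp_pos": TCP position; "eef_rot": TCP orientation; "force": force on the tool from outside, world axes, zero at the start; "ft_torque": the same for the moment, N m; "finger_gap": opening from 0.0 (shut) to 1.0 (fully open).
Only numpy, scipy, OpenCV 4.12 (cv2) and the standard library are available. Lean on these libraries where they do the work, as an engineer would, in place of code of your own. Each camera call takes 0.05 s, during which the arm holds its last target. There are 200 camera calls.

TASK

The kitchen tap is to be mended, so turn the water off at the brass stop valve under the sink: wind its wheel clockwise, seen from above, until the spindle comes down on its seat, nip it up snug without forcing it, and let go. Leave the bottles, mug, spanner and brush where they are.

Things in the scene. Friction and masses are not known exactly. Their poses are not given: they have to be found in the camera images.
- stop_valve: Brass 22 mm stop valve, fixed, in a low bridge of 22 mm copper pipe, axis 75 mm above the floor, that dives into the floor 135 mm either side of the wheel's axis. Origin on the floor straight below the wheel's axis; x square to the level pipe, y along it, z up. Widest fitting 40 mm; bonnet and gland nut rise under the wheel to 136 mm above the floor. Nothing stands above the wheel.
- wheel_centre (a point): Centre of the dark metal wheel, on its vertical axis at mid-height of its rim. Round rim of 56 mm outside diameter made of 9 mm round bar, four spokes, hub 18 mm across and 14 mm high with a nut on it, 11 mm above the rim's mid-height. At the start the rim's mid-height is 153 to 156 mm above the floor. It goes down with the spindle.
- wheel (a joint): Turn of the wheel, rad, growing anticlockwise from above (opening); its zero has no meaning. At the start the valve is 0.55 to 1.7 turns open; wear of the washer shifts the shut point by up to a quarter turn either way, so it must be felt. It turns stiffly at 0.45 N m, plus 0.1 per rad/s; once the washer touches, the torque climbs 0.28 N m per radian. The thread holds where it is left.
- spindle: 9 mm brass spindle under the wheel, origin at the wheel's centre, z up. Right-hand thread: clockwise lowers spindle and wheel together, 4 mm a turn, until the washer on its foot meets the seat hidden in the valve. Snug means 0.2 to 0.5 N m more than the running torque, some 0.7 to 1.8 rad past first touch; 0.65 N m more (2.3 rad) crushes the washer. A tool that holds the wheel still may read anything within 0.45 N m of the washer's push-back.
- bleach_bottle: Closed white plastic bottle, 72 mm diameter, 210 mm high, loose, standing on a red plastic turntable 250 mm across and 17 mm high that turns freely; origin at its foot.
- cleaner_bottle: Closed white plastic bottle, 62 mm diameter, 170 mm high, loose, on the same turntable; origin at its foot.
- peg_mug: White ceramic mug 82 mm diameter, 92 mm high, with clothes pegs sticking out to about 105 mm; loose, on the floor behind the pipe, 130 to 165 mm from the wheel's axis; origin at its foot.
- spanner: Steel adjustable spanner, 210 mm long, 12 mm thick, lying loose on the floor in front of the pipe; origin on the floor near its middle, x along it.
- scrub_brush: Green plastic scrubbing brush, 155 by 50 mm, 71 mm high, lying loose on the floor; origin on the floor under its middle.

How it is judged:
By the outcome, as a careful person would: the job done as asked, in the order asked, and still so for the second after the job is handed in, with the robot touching nothing.
It also fails if it takes over 72 s, if anything falls off the work surface, if the arm or the gripper's body presses on something with over 40 N, if the wrist force passes 120 N, or if a joint passes its speed limit or range.

## Working session

There is one attempt and no reset: what is moved stays moved. The work goes in short steps, Python scripts to look and compute and a tool call to move; the robot and the scene stay as the last step left them, time stands still between calls to the robot, and variables do not carry over. Pictures are saved under pics/ and viewed, about 8 in all and at most 12, crops included, and the job is handed in when it is done.

Besides the shell and the picture viewer there is one more tool, called after "Call:" by a JSON object that holds its "op" and its "data", one argument or row to a line. drive_tool: Moves the arm, as the interface text tells. Its arguments: {"type":"object","properties":{"steps":{"type":"array","items":{"type":"object","properties":{"wx":{"type":"number"},"wy":{"type":"number"},"wz":{"type":"number"},"dx":{"type":"number"},"dy":{"type":"number"},"dz":{"type":"number"},"grip":{"type":"number"}}}},"grip_force":{"type":"number"}},"required":["steps"]}

```bash
mkdir -p pics
python3 - <<'E'
from cell import *
import cv2,numpy as np
print(nose_length); s=sense(); print({k:np.round(v,3).tolist() for k,v in s.items()})
ims=[]
for n in("top","side"):
    d=get_image(n); cv2.imwrite(f"pics/{n}0.png",d["image"][:,:,::-1]); np.savez(f"{n}0.npz",**d); print(n,np.round(np.linalg.inv(d["world_to_cam"]),3).tolist())
E
```

```text
0.008
{'clock': 0.0, 'q': [1.14, 0.427, 0.074, 1.607, -0.034, 1.111, -0.067], 'dq': [-0.001, -0.002, -0.001, -0.0, -0.001, 0.0, 0.0], 'joint_torque': [0.001, -93.584, 3.667, -45.42, -0.049, 0.02, 0.0], 'tcp_pos': [0.187, -0.648, 0.213], 'eef_rot': [[-0.961, -0.0, 0.277], [-0.277, 0.001, -0.961], [0.0, -1.0, -0.001]], 'force': [-0.328, 0.224, -0.795], 'ft_torque': [0.03, -0.014, -0.022], 'finger_gap': 1.001}
top [[-0.02, 0.989, -0.143, 0.372], [-1.0, -0.018, 0.015, 0.019], [0.012, 0.144, 0.99, 1.536], [0.0, 0.0, 0.0, 1.0]]
side [[-0.982, 0.137, -0.133, 0.419], [-0.191, -0.753, 0.63, 0.893], [-0.014, 0.643, 0.765, 1.172], [0.0, 0.0, 0.0, 1.0]]
```

View pics/top0.png

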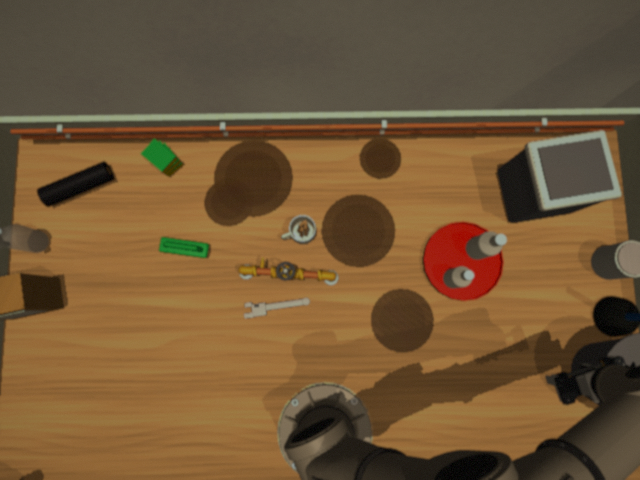

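View pics/side0.png

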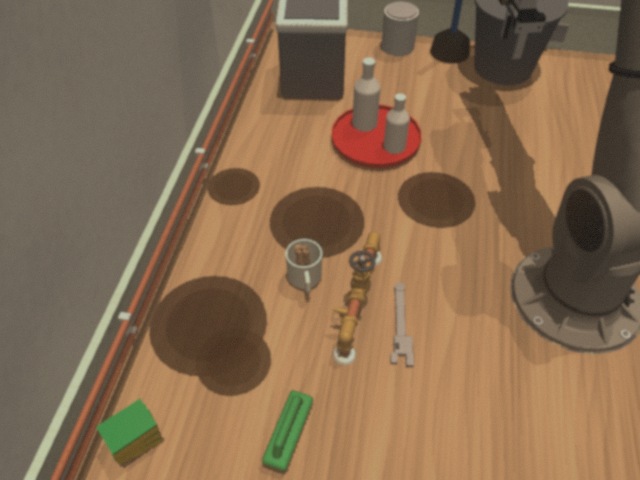

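Top view: the wheel is near (288,271) on the pipe, with the mug at (302,229), the spanner at (277,307) and the turntable at (463,260). Side view: the wheel is near (363,260). Next I'll enlarge a crop and measure.

```bash
cat > h.py <<'E'
import numpy as np,cv2
def world(d,u,v,z=None):
    K=d["mtx"];T=np.linalg.inv(d["world_to_cam"])
    r=np.array([(u-K[0,2])/K[0,0],-(v-K[1,2])/K[1,1],-1.])
    if z is None: s=float(d["z_map"][int(round(v)),int(round(u))])
    else: s=(z-T[2,3])/(T[:3,:3]@r)[2]
    return T[:3,:3]@(r*s)+T[:3,3]
E
python3 - <<'E'
from h import *
t=np.load("top0.npz");s=np.load("side0.npz")
a=cv2.resize(t["image"][215:325,220:360],None,fx=4,fy=4,interpolation=2) # 560x440
b=cv2.resize(s["image"][225:300,325:400],None,fx=4,fy=4,interpolation=2)
c=np.zeros((600,800,3),np.uint8);c[:440,:560]=a;c[300:,500:800]=0;c[300:600,500:800]=b
cv2.imwrite("pics/crop.png",c[:,:,::-1])
for n,d,p in(("t",t,(288,271)),("s",s,(363,260))):print(n,world(d,*p,.1545),world(d,*p))
print("pipe ends",world(t,246,272,.03),world(t,331,277,.03)); 
print("mug",world(t,302,229,.09),"spanner",world(t,277,307,.01))
# points with z in rim range
for n,d in(("t",t),("s",s)):
    P=np.array([world(d,u,v) for v in range(480) for u in range(640) if d["z_map"][v,u]>0])
    m=(P[:,2]>.148)&(P[:,2]<.175)&(abs(P[:,0]-.56)<.1)&(abs(P[:,1]-.1)<.12)
    Q=P[m];print(n,len(Q),Q.min(0),Q.max(0),Q.mean(0)) if len(Q) else print(n,0)
E
```

```text
Still running in the background as job /tmp/bash_jobs.1000/d0236c9e9809 (pid 486). You'll get a notice when it ends.
```

View pics/crop.png

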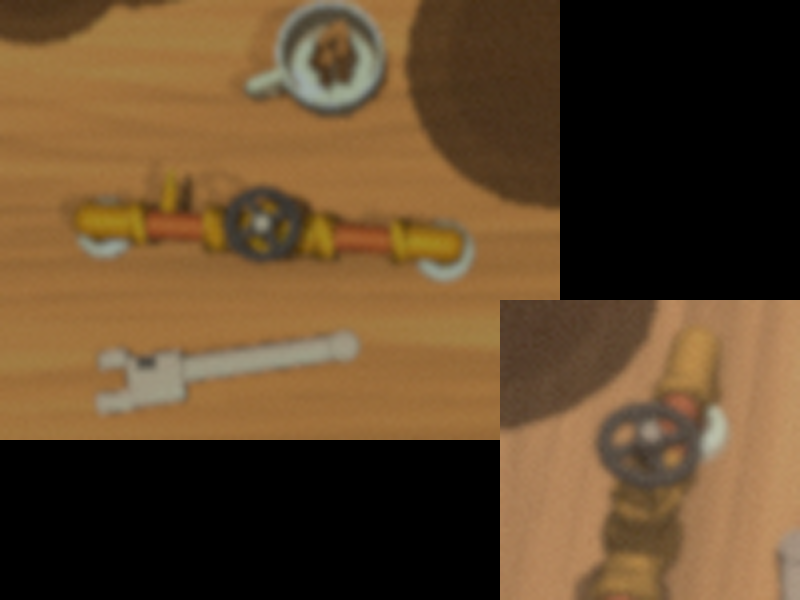

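The crop shows the wheel rim centred at (263,224) in the top part, which is top pixel (285.4,270.6). In the side part it is at (151,145), side pixel (362.4,260.9). The job hung because it reloaded the npz for every pixel, so I'll fix that.

```bash
kill -- -$(cat /tmp/bash_jobs.1000/d0236c9e9809/pid); timeout 60 python3 - <<'E'
from h import *
t=dict(np.load("top0.npz"));s=dict(np.load("side0.npz"))
print("t",world(t,285.4,270.6,.1545));print("s",world(s,362.4,260.9,.1545))
print("pipe ends",world(t,246.5,270,.075),world(t,328,275.5,.075))
print("mug",world(t,302,229,.09),"spanner",world(t,277,307,.01))
for n,d in(("t",t),("s",s)):
    print(n,d["mtx"].round(1).tolist())
    us,vs=np.meshgrid(np.arange(640),np.arange(480)); P=np.array([world(d,u,v) for v in range(200,330) for u in range(220,420)])
    m=(P[:,2]>.146)&(P[:,2]<.18)&(abs(P[:,0]-.5)<.2)&(abs(P[:,1]-.1)<.12)
    Q=P[m]
    if len(Q):print(n,len(Q),Q.min(0),Q.max(0),Q.mean(0))
E
```

```text
t [0.47938381 0.10435526 0.1545    ]
s [0.48030441 0.10550582 0.1545    ]
pipe ends [0.48965934 0.2272613  0.075     ] [ 0.4681847 -0.0198453  0.075    ]
mug [0.61024627 0.05664377 0.09      ] spanner [0.37678836 0.14072009 0.01      ]
t [[480.7, 0.0, 321.6], [0.0, 480.7, 238.0], [0.0, 0.0, 1.0]]
t 225 [0.45173027 0.07936625 0.15054707] [0.50434164 0.13149184 0.172482  ] [0.47778588 0.10501955 0.15967618]
s [[620.0, 0.0, 312.0], [0.0, 620.0, 234.9], [0.0, 0.0, 1.0]]
s 405 [0.45364753 0.0788395  0.15078387] [0.50791999 0.13545112 0.16999022] [0.48011588 0.10832914 0.15962649]
```

The two cameras agree on the wheel: about (0.480, 0.105), with the rim at 0.154. I'll lift over the bottles first, then go across.

Call:
{"op": "drive_tool", "data": {
  "steps": [
    {"dy":-40},
    {"dy":-80},
    {"dy":-120},
    {"dy":-120,"dx":-30,"dz":-20},
    {"dy":-120,"dx":-65,"dz":-40},
    {"dy":-120,"dx":-100,"dz":-60},
    {"dy":-120,"dx":-135,"dz":-80},
    {"dy":-120,"dx":-170,"dz":-100},
    {"dy":-120,"dx":-205,"dz":-120},
    {"dy":-120,"dx":-240,"dz":-145}
  ]
}}

```text
validation failed for argument at $.st...
```

```bash
cat >> h.py <<'E'
def st(goal=None):
    from cell import sense
    s=sense();R=np.array(s["eef_rot"]);p=np.array(s["tcp_pos"])
    print("t",round(float(s["clock"]),2),"q",np.round(s["q"],2),"p",p.round(4),"F",np.round(s["force"],1),"M",np.round(s["ft_torque"],2),"gap",round(float(s["finger_gap"]),3),"z",R[:,2].round(3),"y",R[:,1].round(3))
    if goal is not None: print("d tool mm",(R.T@(np.array(goal)-p)*1000).round(1))
    return s
E
python3 -c "
from h import *
st([.48,.105,.333]);st([.45,-.2,.333])"
```

```text
t 0.1 q [ 1.14  0.43  0.07  1.61 -0.03  1.11 -0.07] p [ 0.1869 -0.6482  0.2129] F [-0.1  0.1 -0.1] M [ 0.   -0.    0.01] gap 0.999 z [ 0.277 -0.961 -0.001] y [-0.     0.001 -1.   ]
d tool mm [-490.3 -119.5 -642.6]
t 0.1 q [ 1.14  0.43  0.07  1.61 -0.03  1.11 -0.07] p [ 0.1869 -0.6482  0.2129] F [-0.1  0.1 -0.1] M [ 0.   -0.    0.01] gap 0.999 z [ 0.277 -0.961 -0.001] y [-0.     0.001 -1.   ]
d tool mm [-377.  -119.8 -357.9]
```

Call:
{"op": "drive_tool", "data": {
  "steps": [
    {"wx":0,"wy":0,"wz":0,"dx":0,"dy":-40,"dz":0,"grip":1},
    {"wx":0,"wy":0,"wz":0,"dx":0,"dy":-80,"dz":0,"grip":1},
    {"wx":0,"wy":0,"wz":0,"dx":0,"dy":-120,"dz":0,"grip":1},
    {"wx":0,"wy":0,"wz":0,"dx":-30,"dy":-120,"dz":-20,"grip":1},
    {"wx":0,"wy":0,"wz":0,"dx":-65,"dy":-120,"dz":-40,"grip":1},
    {"wx":0,"wy":0,"wz":0,"dx":-100,"dy":-120,"dz":-60,"grip":1},
    {"wx":0,"wy":0,"wz":0,"dx":-135,"dy":-120,"dz":-80,"grip":1},
    {"wx":0,"wy":0,"wz":0,"dx":-170,"dy":-120,"dz":-100,"grip":1},
    {"wx":0,"wy":0,"wz":0,"dx":-205,"dy":-120,"dz":-120,"grip":1},
    {"wx":0,"wy":0,"wz":0,"dx":-240,"dy":-120,"dz":-145,"grip":1}
  ]
}}

```text
clock: 0.93
tcp_pos: [0.3776, -0.4421, 0.3327]
eef_rot: [[-0.961, -0.001, 0.277], [-0.277, 0.001, -0.961], [0.0, -1.0, -0.001]]
force: [0.7, 0.4, -0.5]
finger_gap: 0.996
```

Call:
{"op": "drive_tool", "data": {
  "steps": [
    {"wx":0,"wy":0,"wz":0,"dx":-183,"dy":-120,"dz":-303,"grip":1},
    {"wx":0,"wy":0,"wz":0,"dx":-183,"dy":0,"dz":-303,"grip":1},
    {"wx":0,"wy":0,"wz":0,"dx":-183,"dy":0,"dz":-303,"grip":1},
    {"wx":0,"wy":0,"wz":0,"dx":-183,"dy":0,"dz":-303,"grip":1},
    {"wx":0,"wy":0,"wz":0,"dx":-183,"dy":0,"dz":-303,"grip":1},
    {"wx":0,"wy":0,"wz":0,"dx":-183,"dy":0,"dz":-303,"grip":1},
    {"wx":0,"wy":0,"wz":0,"dx":-183,"dy":0,"dz":-303,"grip":1},
    {"wx":0,"wy":0,"wz":0,"dx":-183,"dy":0,"dz":-303,"grip":1},
    {"wx":0,"wy":0,"wz":0,"dx":-183,"dy":0,"dz":-303,"grip":1},
    {"wx":0,"wy":0,"wz":0,"dx":-183,"dy":0,"dz":-303,"grip":1}
  ]
}}

```text
clock: 1.77
tcp_pos: [0.4704, -0.0947, 0.333]
eef_rot: [[-0.959, -0.001, 0.284], [-0.284, 0.002, -0.959], [-0.0, -1.0, -0.002]]
force: [0.5, 0.4, 0.0]
finger_gap: 0.996
```

```bash
python3 -c "
from h import *
st([.48,.105,.25])"
```

```text
t 1.77 q [ 0.43  0.03 -0.37  1.85  0.01  1.27 -1.22] p [ 0.4704 -0.0947  0.333 ] F [0.5 0.4 0. ] M [ 0.02  0.02 -0.06] gap 0.996 z [ 0.284 -0.959 -0.002] y [-0.001  0.002 -1.   ]
d tool mm [ -65.8   83.4 -188.6]
```

Call:
{"op": "drive_tool", "data": {
  "steps": [
    {"wx":0,"wy":-0.125,"wz":0,"dx":-66,"dy":0,"dz":-189,"grip":1},
    {"wx":0,"wy":-0.25,"wz":0,"dx":-66,"dy":0,"dz":-189,"grip":1},
    {"wx":0,"wy":-0.375,"wz":0,"dx":-66,"dy":0,"dz":-189,"grip":1},
    {"wx":0,"wy":-0.5,"wz":0,"dx":-66,"dy":30,"dz":-189,"grip":1},
    {"wx":0,"wy":-0.625,"wz":0,"dx":-66,"dy":60,"dz":-189,"grip":1},
    {"wx":0,"wy":-0.75,"wz":0,"dx":-66,"dy":83,"dz":-189,"grip":1},
    {"wx":0,"wy":-0.875,"wz":0,"dx":-66,"dy":83,"dz":-189,"grip":1},
    {"wx":0,"wy":-1.0,"wz":0,"dx":-66,"dy":83,"dz":-189,"grip":1},
    {"wx":0,"wy":-1.125,"wz":0,"dx":-66,"dy":83,"dz":-189,"grip":1},
    {"wx":0,"wy":-1.25,"wz":0,"dx":-66,"dy":83,"dz":-189,"grip":1}
  ]
}}

```text
clock: 2.6
tcp_pos: [0.4799, 0.1052, 0.2499]
eef_rot: [[-0.034, -0.001, 0.999], [-0.999, 0.002, -0.034], [-0.002, -1.0, -0.002]]
force: [-0.4, 0.6, 0.4]
finger_gap: 0.997
```

```bash
python3 -c "
from h import *
from cell import get_image
st([.48,.105,.1435])
d=get_image('wrist');np.savez('w0.npz',**d);cv2.imwrite('pics/w0.png',d['image'][:,:,::-1])"
```

```text
t 2.6 q [ 0.25  0.14 -0.64  1.93  0.09  1.1  -0.46] p [0.4799 0.1052 0.2499] F [-0.4  0.6  0.4] M [ 0.02 -0.07  0.01] gap 0.997 z [ 0.999 -0.034 -0.002] y [-0.001  0.002 -1.   ]
d tool mm [  0.4 106.4   0.3]
```

View pics/w0.png

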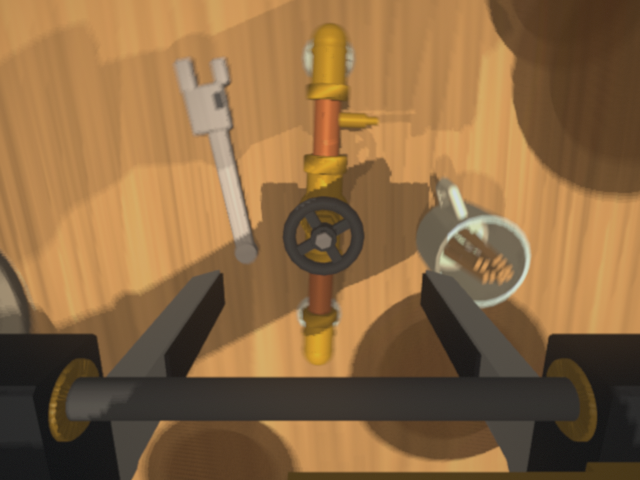

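Wrist view: the wheel rim is centred at about (323.5,236), between the open fingers. The mug is at right and the spanner at left, both clear.

```bash
python3 -c "
from h import *
d=dict(np.load('w0.npz'));print(world(d,323.5,236,.1545), world(d,323,240,.165),np.linalg.inv(d['world_to_cam'])[:3,3])
for u,v in((323,203),(290,236),(357,236),(323,270)):print(world(d,u,v))"
```

```text
[0.48059027 0.10569564 0.1545    ] [0.4802552  0.10591747 0.165     ] [0.4827293  0.18035101 0.42071232]
[0.48104575 0.12958007 0.15947213]
[0.4582926  0.10821204 0.16081182]
[0.50308624 0.10634255 0.15948098]
[0.47949078 0.08302251 0.15987683]
```

Call:
{"op": "drive_tool", "data": {
  "steps": [
    {"wx":0,"wy":-0.125,"wz":0,"dx":0,"dy":0,"dz":0,"grip":1},
    {"wx":0,"wy":-0.25,"wz":0,"dx":0,"dy":0,"dz":0,"grip":1},
    {"wx":0,"wy":-0.375,"wz":0,"dx":0,"dy":0,"dz":0,"grip":1},
    {"wx":0,"wy":-0.5,"wz":0,"dx":0,"dy":0,"dz":0,"grip":1},
    {"wx":0,"wy":-0.625,"wz":0,"dx":0,"dy":0,"dz":0,"grip":1},
    {"wx":0,"wy":-0.75,"wz":0,"dx":0,"dy":0,"dz":0,"grip":1},
    {"wx":0,"wy":-0.875,"wz":0,"dx":0,"dy":0,"dz":0,"grip":1},
    {"wx":0,"wy":-1.0,"wz":0,"dx":0,"dy":0,"dz":0,"grip":1},
    {"wx":0,"wy":-1.125,"wz":0,"dx":0,"dy":0,"dz":0,"grip":1},
    {"wx":0,"wy":-1.25,"wz":0,"dx":0,"dy":0,"dz":0,"grip":1}
  ]
}}

```text
clock: 3.48
tcp_pos: [0.4799, 0.1047, 0.2499]
eef_rot: [[0.936, -0.002, 0.351], [-0.351, 0.002, 0.936], [-0.002, -1.0, 0.001]]
force: [0.4, 0.2, -0.3]
finger_gap: 0.999
```

Call:
{"op": "drive_tool", "data": {
  "steps": [
    {"wx":0,"wy":-0.125,"wz":0,"dx":0,"dy":0,"dz":0,"grip":1},
    {"wx":0,"wy":-0.25,"wz":0,"dx":0,"dy":0,"dz":0,"grip":1},
    {"wx":0,"wy":-0.375,"wz":0,"dx":0,"dy":0,"dz":0,"grip":1},
    {"wx":0,"wy":-0.5,"wz":0,"dx":0,"dy":0,"dz":0,"grip":1},
    {"wx":0,"wy":-0.625,"wz":0,"dx":0,"dy":0,"dz":0,"grip":1},
    {"wx":0,"wy":-0.75,"wz":0,"dx":0,"dy":0,"dz":0,"grip":1},
    {"wx":0,"wy":-0.875,"wz":0,"dx":0,"dy":0,"dz":0,"grip":1},
    {"wx":0,"wy":-1.0,"wz":0,"dx":0,"dy":0,"dz":0,"grip":1},
    {"wx":0,"wy":-1.125,"wz":0,"dx":0,"dy":0,"dz":0,"grip":1},
    {"wx":0,"wy":-1.25,"wz":0,"dx":0,"dy":0,"dz":0,"grip":1}
  ]
}}

```text
clock: 4.32
tcp_pos: [0.4798, 0.1043, 0.2497]
eef_rot: [[0.628, -0.002, -0.778], [0.778, 0.002, 0.628], [0.0, -1.0, 0.002]]
force: [-0.5, 0.4, -0.2]
finger_gap: 1.001
```

```bash
python3 -c "
from h import *
st([.48,.105,.1435])"
```

```text
t 4.32 q [ 0.49  0.18 -0.92  1.92  0.16  1.12  1.97] p [0.4798 0.1043 0.2497] F [-0.5  0.4 -0.2] M [ 0.11 -0.14  0.04] gap 1.001 z [-0.778  0.628  0.002] y [-0.002  0.002 -1.   ]
d tool mm [  0.6 106.2   0. ]
```

Call:
{"op": "drive_tool", "data": {
  "steps": [
    {"wx":0,"wy":-0.125,"wz":0,"dx":1.4,"dy":20,"dz":0.2,"grip":1},
    {"wx":0,"wy":-0.25,"wz":0,"dx":1.4,"dy":40,"dz":0.2,"grip":1},
    {"wx":0,"wy":-0.375,"wz":0,"dx":1.4,"dy":60,"dz":0.2,"grip":1},
    {"wx":0,"wy":-0.5,"wz":0,"dx":1.4,"dy":75,"dz":0.2,"grip":1},
    {"wx":0,"wy":-0.5,"wz":0,"dx":1.4,"dy":90,"dz":0.2,"grip":1},
    {"wx":0,"wy":-0.5,"wz":0,"dx":1.4,"dy":100,"dz":0.2,"grip":1},
    {"wx":0,"wy":-0.5,"wz":0,"dx":1.4,"dy":106,"dz":0.2,"grip":1},
    {"wx":0,"wy":-0.5,"wz":0,"dx":1.4,"dy":106,"dz":0.2,"grip":1}
  ]
}}

```text
clock: 4.98
tcp_pos: [0.4799, 0.1055, 0.1429]
eef_rot: [[0.181, -0.003, -0.984], [0.984, 0.002, 0.181], [0.001, -1.0, 0.004]]
force: [-0.5, 0.0, -0.5]
finger_gap: 0.999
```

```bash
python3 -c "
from h import *
st([.4805,.1055,.144])"
```

```text
t 4.98 q [ 0.46  0.35 -0.95  2.04  0.35  0.93  2.29] p [0.4799 0.1055 0.1429] F [-0.5  0.  -0.5] M [ 0.12 -0.05 -0.03] gap 0.999 z [-0.984  0.181  0.004] y [-0.003  0.002 -1.   ]
d tool mm [ 0.2 -1.1 -0.6]
```

Clear of contact and centred. Next I'll close on the rim.

Call:
{"op": "drive_tool", "data": {
  "grip_force": 55,
  "steps": [
    {"wx":0,"wy":0,"wz":0,"dx":0,"dy":-1,"dz":0,"grip":0.3},
    {"wx":0,"wy":0,"wz":0,"dx":0,"dy":-1,"dz":0,"grip":0},
    {"wx":0,"wy":0,"wz":0,"dx":0,"dy":-1,"dz":0,"grip":-0.4},
    {"wx":0,"wy":0,"wz":0,"dx":0,"dy":-1,"dz":0,"grip":-0.4},
    {"wx":0,"wy":0,"wz":0,"dx":0,"dy":-1,"dz":0,"grip":-0.4},
    {"wx":0,"wy":0,"wz":0,"dx":0,"dy":-1,"dz":0,"grip":-0.4}
  ]
}}

```text
clock: 5.48
tcp_pos: [0.48, 0.1054, 0.1441]
eef_rot: [[0.181, -0.003, -0.983], [0.983, 0.001, 0.181], [0.001, -1.0, 0.003]]
force: [0.2, -0.8, -0.2]
finger_gap: 0.609
```

```bash
python3 -c "
from h import *
st([.4805,.1055,.144])"
```

```text
t 5.48 q [ 0.47  0.35 -0.95  2.03  0.35  0.93  2.29] p [0.48   0.1054 0.1441] F [ 0.2 -0.8 -0.2] M [ 0.06 -0.07 -0.04] gap 0.609 z [-0.983  0.181  0.003] y [-0.003  0.001 -1.   ]
d tool mm [ 0.2  0.1 -0.5]
```

Call:
{"op": "drive_tool", "data": {
  "steps": [
    {"wx":0,"wy":0,"wz":0,"dx":0,"dy":0,"dz":0,"grip":-0.4},
    {"wx":0,"wy":0,"wz":0,"dx":0,"dy":0,"dz":0,"grip":-0.4},
    {"wx":0,"wy":0.05,"wz":0,"dx":0,"dy":0,"dz":0,"grip":-0.4},
    {"wx":0,"wy":0.1,"wz":0,"dx":0,"dy":0.1,"dz":0,"grip":-0.4},
    {"wx":0,"wy":0.2,"wz":0,"dx":0,"dy":0.1,"dz":0,"grip":-0.4},
    {"wx":0,"wy":0.3,"wz":0,"dx":0,"dy":0.2,"dz":0,"grip":-0.4},
    {"wx":0,"wy":0.4,"wz":0,"dx":0,"dy":0.3,"dz":0,"grip":-0.4},
    {"wx":0,"wy":0.5,"wz":0,"dx":0,"dy":0.3,"dz":0,"grip":-0.4},
    {"wx":0,"wy":0.6,"wz":0,"dx":0,"dy":0.4,"dz":0,"grip":-0.4},
    {"wx":0,"wy":0.7,"wz":0,"dx":0,"dy":0.4,"dz":0,"grip":-0.4}
  ]
}}

```text
clock: 6.32
tcp_pos: [0.4792, 0.1059, 0.1436]
eef_rot: [[0.774, -0.004, -0.633], [0.633, 0.001, 0.774], [-0.002, -1.0, 0.004]]
force: [-4.8, 2.1, 1.4]
finger_gap: 0.569
```

```bash
cat >> h.py <<'E'
def yaw():
    s=st(); R=np.array(s["eef_rot"]); print("yaw",round(float(np.arctan2(R[1,2],R[0,2])),3))
E
python3 -c "
from h import *
yaw()"
```

```text
t 6.32 q [ 0.35  0.3  -0.8   2.04  0.27  0.91  1.65] p [0.4792 0.1059 0.1436] F [-4.8  2.1  1.4] M [0.71 1.04 0.55] gap 0.569 z [-0.633  0.774  0.004] y [-0.004  0.001 -1.   ]
yaw 2.256
```

Mz is 0.55, matching the running torque expected at 1.2 rad/s, and the grip holds. I've wound 0.70 rad. Even at the earliest possible touch (1.9 rad), two more calls of 1.2 rad stay safe.

Call:
{"op": "drive_tool", "data": {
  "steps": [
    {"wx":0,"wy":0.12,"wz":0,"dx":0,"dy":0.1,"dz":0,"grip":-0.4},
    {"wx":0,"wy":0.24,"wz":0,"dx":0,"dy":0.2,"dz":0,"grip":-0.4},
    {"wx":0,"wy":0.36,"wz":0,"dx":0,"dy":0.2,"dz":0,"grip":-0.4},
    {"wx":0,"wy":0.48,"wz":0,"dx":0,"dy":0.3,"dz":0,"grip":-0.4},
    {"wx":0,"wy":0.6,"wz":0,"dx":0,"dy":0.4,"dz":0,"grip":-0.4},
    {"wx":0,"wy":0.72,"wz":0,"dx":0,"dy":0.5,"dz":0,"grip":-0.4},
    {"wx":0,"wy":0.84,"wz":0,"dx":0,"dy":0.5,"dz":0,"grip":-0.4},
    {"wx":0,"wy":0.96,"wz":0,"dx":0,"dy":0.6,"dz":0,"grip":-0.4},
    {"wx":0,"wy":1.08,"wz":0,"dx":0,"dy":0.7,"dz":0,"grip":-0.4},
    {"wx":0,"wy":1.2,"wz":0,"dx":0,"dy":0.8,"dz":0,"grip":-0.4}
  ]
}}

```text
clock: 7.15
tcp_pos: [0.4791, 0.1076, 0.1429]
eef_rot: [[0.868, -0.004, 0.496], [-0.496, 0.003, 0.868], [-0.005, -1.0, 0.001]]
force: [-0.5, 8.8, -2.8]
finger_gap: 0.574
```

```bash
python3 -c "
from h import *
yaw()"
```

```text
t 7.15 q [ 0.16  0.26 -0.58  2.05  0.18  0.88  0.53] p [0.4791 0.1076 0.1429] F [-0.5  8.8 -2.8] M [ 2.23 -0.09  0.55] gap 0.574 z [0.496 0.868 0.001] y [-0.004  0.003 -1.   ]
yaw 1.052
```

Call:
{"op": "drive_tool", "data": {
  "steps": [
    {"wx":0,"wy":0.12,"wz":0,"dx":0,"dy":0.1,"dz":0,"grip":-0.4},
    {"wx":0,"wy":0.24,"wz":0,"dx":0,"dy":0.2,"dz":0,"grip":-0.4},
    {"wx":0,"wy":0.36,"wz":0,"dx":0,"dy":0.2,"dz":0,"grip":-0.4},
    {"wx":0,"wy":0.48,"wz":0,"dx":0,"dy":0.3,"dz":0,"grip":-0.4},
    {"wx":0,"wy":0.6,"wz":0,"dx":0,"dy":0.4,"dz":0,"grip":-0.4},
    {"wx":0,"wy":0.72,"wz":0,"dx":0,"dy":0.5,"dz":0,"grip":-0.4},
    {"wx":0,"wy":0.84,"wz":0,"dx":0,"dy":0.5,"dz":0,"grip":-0.4},
    {"wx":0,"wy":0.96,"wz":0,"dx":0,"dy":0.6,"dz":0,"grip":-0.4},
    {"wx":0,"wy":1.08,"wz":0,"dx":0,"dy":0.7,"dz":0,"grip":-0.4},
    {"wx":0,"wy":1.2,"wz":0,"dx":0,"dy":0.8,"dz":0,"grip":-0.4}
  ]
}}

```text
clock: 7.98
tcp_pos: [0.4805, 0.1084, 0.1422]
eef_rot: [[-0.152, -0.001, 0.988], [-0.988, 0.004, -0.152], [-0.004, -1.0, -0.002]]
force: [11.1, 4.8, -12.8]
finger_gap: 0.573
```

```bash
python3 -c "
from h import *
from cell import get_image
yaw()
d=get_image('wrist');cv2.imwrite('pics/w1.png',d['image'][100:400,120:520,::-1])"
```

```text
t 7.98 q [-0.01  0.24 -0.39  2.06  0.11  0.86 -0.61] p [0.4805 0.1084 0.1422] F [ 11.1   4.8 -12.8] M [ 0.76 -2.93  0.55] gap 0.573 z [ 0.988 -0.152 -0.002] y [-0.001  0.004 -1.   ]
yaw -0.153
```

View pics/w1.png

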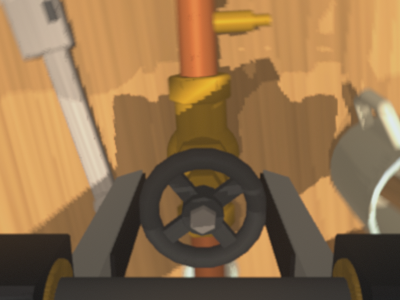

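The wrist picture shows both pads on the rim with the spokes at about ±45° in the tool frame, hub at (203,215). Torque is still at the running level. The TCP has been circling about 1.5 mm off the axis at roughly (0.4802, 0.1069), so I'll build that into the next moves.

Call:
{"op": "drive_tool", "data": {
  "steps": [
    {"wx":0,"wy":0.12,"wz":0,"dx":0,"dy":0.5,"dz":0.2,"grip":-0.4},
    {"wx":0,"wy":0.24,"wz":0,"dx":0,"dy":0.6,"dz":0.4,"grip":-0.4},
    {"wx":0,"wy":0.36,"wz":0,"dx":0.1,"dy":0.7,"dz":0.5,"grip":-0.4},
    {"wx":0,"wy":0.48,"wz":0,"dx":0.2,"dy":0.8,"dz":0.7,"grip":-0.4},
    {"wx":0,"wy":0.6,"wz":0,"dx":0.3,"dy":0.9,"dz":0.8,"grip":-0.4},
    {"wx":0,"wy":0.72,"wz":0,"dx":0.4,"dy":0.9,"dz":1.0,"grip":-0.4},
    {"wx":0,"wy":0.84,"wz":0,"dx":0.5,"dy":1.0,"dz":1.1,"grip":-0.4},
    {"wx":0,"wy":0.96,"wz":0,"dx":0.6,"dy":1.1,"dz":1.2,"grip":-0.4},
    {"wx":0,"wy":1.08,"wz":0,"dx":0.8,"dy":1.2,"dz":1.3,"grip":-0.4},
    {"wx":0,"wy":1.2,"wz":0,"dx":1.0,"dy":1.3,"dz":1.4,"grip":-0.4}
  ]
}}

```text
clock: 8.87
tcp_pos: [0.4819, 0.1072, 0.1413]
eef_rot: [[-0.98, -0.0, 0.201], [-0.201, 0.004, -0.98], [-0.0, -1.0, -0.004]]
force: [-0.8, -0.8, 5.2]
finger_gap: 0.572
```

```bash
python3 -c "
from h import *
from cell import get_image
yaw()
d=get_image('wrist');cv2.imwrite('pics/w2.png',d['image'][100:400,120:520,::-1])"
```

```text
t 8.87 q [-0.17  0.23 -0.2   2.07  0.05  0.85 -1.77] p [0.4819 0.1072 0.1413] F [-0.8 -0.8  5.2] M [-0.52  0.15  0.59] gap 0.572 z [ 0.201 -0.98  -0.004] y [-0.     0.004 -1.   ]
yaw -1.369
```

View pics/w2.png

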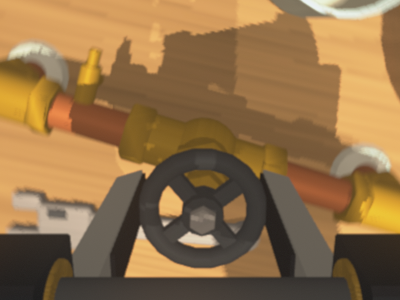

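The spokes sit exactly as before in the tool frame, so the wheel follows without slip (4.33 rad so far). Torque is still at running level. I'll turn 0.7 rad more, let go, and rewind the wrist.

Call:
{"op": "drive_tool", "data": {
  "steps": [
    {"wx":0,"wy":0.12,"wz":0,"dx":0,"dy":0.2,"dz":0.2,"grip":-0.4},
    {"wx":0,"wy":0.24,"wz":0,"dx":0,"dy":0.3,"dz":0.4,"grip":-0.4},
    {"wx":0,"wy":0.36,"wz":0,"dx":0.1,"dy":0.3,"dz":0.5,"grip":-0.4},
    {"wx":0,"wy":0.48,"wz":0,"dx":0.2,"dy":0.4,"dz":0.7,"grip":-0.4},
    {"wx":0,"wy":0.6,"wz":0,"dx":0.3,"dy":0.5,"dz":0.9,"grip":-0.4},
    {"wx":0,"wy":0.7,"wz":0,"dx":0.4,"dy":0.6,"dz":1.0,"grip":-0.4}
  ]
}}

```text
clock: 9.42
tcp_pos: [0.4817, 0.1062, 0.1408]
eef_rot: [[-0.871, -0.0, -0.492], [0.492, 0.004, -0.871], [0.002, -1.0, -0.003]]
force: [-1.0, -2.0, 2.4]
finger_gap: 0.57
```

```bash
python3 -c "
from h import *
yaw()"
```

```text
t 9.42 q [-0.26  0.22 -0.09  2.07  0.02  0.85 -2.45] p [0.4817 0.1062 0.1408] F [-1.  -2.   2.4] M [-0.48  0.3   0.54] gap 0.57 z [-0.492 -0.871 -0.003] y [-0.     0.004 -1.   ]
yaw -2.085
```

Call:
{"op": "drive_tool", "data": {
  "steps": [
    {"wx":0,"wy":0,"wz":0,"dx":0,"dy":0,"dz":0,"grip":1},
    {"wx":0,"wy":0,"wz":0,"dx":0,"dy":0,"dz":0,"grip":1},
    {"wx":0,"wy":0,"wz":0,"dx":0,"dy":0,"dz":0,"grip":1},
    {"wx":0,"wy":0,"wz":0,"dx":0,"dy":0,"dz":0,"grip":1}
  ]
}}

```text
clock: 9.75
tcp_pos: [0.4817, 0.1062, 0.1408]
eef_rot: [[-0.872, -0.0, -0.49], [0.49, 0.004, -0.872], [0.002, -1.0, -0.003]]
force: [0.2, -0.1, 0.2]
finger_gap: 0.818
```

```bash
python3 -c "
from h import *
yaw();st([.4802,.1069,.1405])"
```

```text
t 9.75 q [-0.26  0.22 -0.09  2.07  0.02  0.85 -2.45] p [0.4817 0.1062 0.1408] F [ 0.2 -0.1  0.2] M [ 0.07  0.02 -0.04] gap 0.818 z [-0.49  -0.872 -0.003] y [-0.     0.004 -1.   ]
yaw -2.083
t 9.75 q [-0.26  0.22 -0.09  2.07  0.02  0.85 -2.45] p [0.4817 0.1062 0.1408] F [ 0.2 -0.1  0.2] M [ 0.07  0.02 -0.04] gap 0.818 z [-0.49  -0.872 -0.003] y [-0.     0.004 -1.   ]
d tool mm [1.7 0.3 0.1]
```

Wound 5.05 rad, no touch yet. Now I'll centre on the axis and rewind 4.9 rad with the fingers open.

Call:
{"op": "drive_tool", "data": {
  "steps": [
    {"wx":0,"wy":-0.05,"wz":0,"dx":1.7,"dy":0,"dz":0,"grip":1},
    {"wx":0,"wy":-0.17,"wz":0,"dx":1.7,"dy":0,"dz":0,"grip":1},
    {"wx":0,"wy":-0.29,"wz":0,"dx":1.7,"dy":0,"dz":0,"grip":1},
    {"wx":0,"wy":-0.41,"wz":0,"dx":1.7,"dy":0,"dz":0,"grip":1},
    {"wx":0,"wy":-0.53,"wz":0,"dx":1.7,"dy":0,"dz":0,"grip":1},
    {"wx":0,"wy":-0.65,"wz":0,"dx":1.7,"dy":0,"dz":0,"grip":1},
    {"wx":0,"wy":-0.77,"wz":0,"dx":1.7,"dy":0,"dz":0,"grip":1},
    {"wx":0,"wy":-0.89,"wz":0,"dx":1.7,"dy":0,"dz":0,"grip":1},
    {"wx":0,"wy":-1.01,"wz":0,"dx":1.7,"dy":0,"dz":0,"grip":1},
    {"wx":0,"wy":-1.13,"wz":0,"dx":1.7,"dy":0,"dz":0,"grip":1}
  ]
}}

```text
clock: 10.58
tcp_pos: [0.4802, 0.107, 0.1408]
eef_rot: [[-0.81, -0.001, 0.586], [-0.586, 0.004, -0.81], [-0.002, -1.0, -0.004]]
force: [-0.1, 1.1, -0.0]
finger_gap: 1.001
```

Call:
{"op": "drive_tool", "data": {
  "steps": [
    {"wx":0,"wy":-0.125,"wz":0,"dx":0,"dy":0,"dz":0,"grip":1},
    {"wx":0,"wy":-0.25,"wz":0,"dx":0,"dy":0,"dz":0,"grip":1},
    {"wx":0,"wy":-0.375,"wz":0,"dx":0,"dy":0,"dz":0,"grip":1},
    {"wx":0,"wy":-0.5,"wz":0,"dx":0,"dy":0,"dz":0,"grip":1},
    {"wx":0,"wy":-0.625,"wz":0,"dx":0,"dy":0,"dz":0,"grip":1},
    {"wx":0,"wy":-0.75,"wz":0,"dx":0,"dy":0,"dz":0,"grip":1},
    {"wx":0,"wy":-0.875,"wz":0,"dx":0,"dy":0,"dz":0,"grip":1},
    {"wx":0,"wy":-1.0,"wz":0,"dx":0,"dy":0,"dz":0,"grip":1},
    {"wx":0,"wy":-1.125,"wz":0,"dx":0,"dy":0,"dz":0,"grip":1},
    {"wx":0,"wy":-1.25,"wz":0,"dx":0,"dy":0,"dz":0,"grip":1}
  ]
}}

```text
clock: 11.42
tcp_pos: [0.4803, 0.1069, 0.1408]
eef_rot: [[0.301, -0.001, 0.954], [-0.954, 0.004, 0.301], [-0.004, -1.0, 0.001]]
force: [-0.3, 0.2, -1.0]
finger_gap: 1.002
```

Call:
{"op": "drive_tool", "data": {
  "steps": [
    {"wx":0,"wy":-0.125,"wz":0,"dx":0,"dy":0,"dz":0,"grip":1},
    {"wx":0,"wy":-0.25,"wz":0,"dx":0,"dy":0,"dz":0,"grip":1},
    {"wx":0,"wy":-0.375,"wz":0,"dx":0,"dy":0,"dz":0,"grip":1},
    {"wx":0,"wy":-0.5,"wz":0,"dx":0,"dy":0,"dz":0,"grip":1},
    {"wx":0,"wy":-0.625,"wz":0,"dx":0,"dy":0,"dz":0,"grip":1},
    {"wx":0,"wy":-0.75,"wz":0,"dx":0,"dy":0,"dz":0,"grip":1},
    {"wx":0,"wy":-0.875,"wz":0,"dx":0,"dy":0,"dz":0,"grip":1},
    {"wx":0,"wy":-1.0,"wz":0,"dx":0,"dy":0,"dz":0,"grip":1},
    {"wx":0,"wy":-1.125,"wz":0,"dx":0,"dy":0,"dz":0,"grip":1},
    {"wx":0,"wy":-1.25,"wz":0,"dx":0,"dy":0,"dz":0,"grip":1}
  ]
}}

```text
clock: 12.25
tcp_pos: [0.4803, 0.1069, 0.1408]
eef_rot: [[1.0, -0.001, 0.015], [-0.015, 0.005, 1.0], [-0.001, -1.0, 0.005]]
force: [-0.3, -0.5, -0.7]
finger_gap: 1.0
```

```bash
python3 -c "
from h import *
yaw();st([.4802,.1069,.1405])"
```

```text
t 12.25 q [ 0.24  0.28 -0.67  2.05  0.22  0.88  1.  ] p [0.4803 0.1069 0.1408] F [-0.3 -0.5 -0.7] M [ 0.06 -0.14  0.01] gap 1.0 z [0.015 1.    0.005] y [-0.001  0.005 -1.   ]
yaw 1.555
t 12.25 q [ 0.24  0.28 -0.67  2.05  0.22  0.88  1.  ] p [0.4803 0.1069 0.1408] F [-0.3 -0.5 -0.7] M [ 0.06 -0.14  0.01] gap 1.0 z [0.015 1.    0.005] y [-0.001  0.005 -1.   ]
d tool mm [-0.1  0.3  0. ]
```

Call:
{"op": "drive_tool", "data": {
  "steps": [
    {"wx":0,"wy":-0.125,"wz":0,"dx":0,"dy":0,"dz":0,"grip":1},
    {"wx":0,"wy":-0.25,"wz":0,"dx":0,"dy":0,"dz":0,"grip":1},
    {"wx":0,"wy":-0.375,"wz":0,"dx":0,"dy":0,"dz":0,"grip":1},
    {"wx":0,"wy":-0.5,"wz":0,"dx":0,"dy":0,"dz":0,"grip":1},
    {"wx":0,"wy":-0.625,"wz":0,"dx":0,"dy":0,"dz":0,"grip":1},
    {"wx":0,"wy":-0.75,"wz":0,"dx":0,"dy":0,"dz":0,"grip":1},
    {"wx":0,"wy":-0.875,"wz":0,"dx":0,"dy":0,"dz":0,"grip":1},
    {"wx":0,"wy":-1.0,"wz":0,"dx":0,"dy":0,"dz":0,"grip":1},
    {"wx":0,"wy":-1.125,"wz":0,"dx":0,"dy":0,"dz":0,"grip":1},
    {"wx":0,"wy":-1.25,"wz":0,"dx":0,"dy":0,"dz":0,"grip":1}
  ]
}}

```text
clock: 13.08
tcp_pos: [0.4803, 0.1067, 0.1408]
eef_rot: [[0.33, -0.0, -0.944], [0.944, 0.005, 0.33], [0.004, -1.0, 0.002]]
force: [0.8, -0.0, 0.7]
finger_gap: 1.003
```

Call:
{"op": "drive_tool", "data": {
  "grip_force": 55,
  "steps": [
    {"wx":0,"wy":0,"wz":0,"dx":0,"dy":0,"dz":0,"grip":0.3},
    {"wx":0,"wy":0,"wz":0,"dx":0,"dy":0,"dz":0,"grip":-0.4},
    {"wx":0,"wy":0,"wz":0,"dx":0,"dy":0,"dz":0,"grip":-0.4},
    {"wx":0,"wy":0,"wz":0,"dx":0,"dy":0,"dz":0,"grip":-0.4},
    {"wx":0,"wy":0,"wz":0,"dx":0,"dy":0,"dz":0,"grip":-0.4},
    {"wx":0,"wy":0,"wz":0,"dx":0,"dy":0,"dz":0,"grip":-0.4},
    {"wx":0,"wy":0,"wz":0,"dx":0,"dy":0,"dz":0,"grip":-0.4},
    {"wx":0,"wy":0,"wz":0,"dx":0,"dy":0,"dz":0,"grip":-0.4},
    {"wx":0,"wy":0,"wz":0,"dx":0,"dy":0,"dz":0,"grip":-0.4}
  ]
}}

```text
clock: 13.83
tcp_pos: [0.4803, 0.1068, 0.1409]
eef_rot: [[0.33, -0.0, -0.944], [0.944, 0.005, 0.33], [0.004, -1.0, 0.002]]
force: [-0.3, 0.0, 1.1]
finger_gap: 0.572
```

```bash
python3 -c "
from h import *
yaw();st([.4802,.1069,.1405])"
```

```text
t 13.83 q [ 0.43  0.34 -0.91  2.04  0.33  0.92  2.15] p [0.4803 0.1068 0.1409] F [-0.3  0.   1.1] M [ 0.14 -0.03 -0.03] gap 0.572 z [-0.944  0.33   0.002] y [-0.     0.005 -1.   ]
yaw 2.805
t 13.83 q [ 0.43  0.34 -0.91  2.04  0.33  0.92  2.15] p [0.4803 0.1068 0.1409] F [-0.3  0.   1.1] M [ 0.14 -0.03 -0.03] gap 0.572 z [-0.944  0.33   0.002] y [-0.     0.005 -1.   ]
d tool mm [0.1 0.4 0.1]
```

Call:
{"op": "drive_tool", "data": {
  "steps": [
    {"wx":0,"wy":0.12,"wz":0,"dx":0,"dy":0.1,"dz":0,"grip":-0.4},
    {"wx":0,"wy":0.24,"wz":0,"dx":0,"dy":0.2,"dz":0,"grip":-0.4},
    {"wx":0,"wy":0.36,"wz":0,"dx":0,"dy":0.2,"dz":0,"grip":-0.4},
    {"wx":0,"wy":0.48,"wz":0,"dx":0,"dy":0.3,"dz":0,"grip":-0.4},
    {"wx":0,"wy":0.6,"wz":0,"dx":0,"dy":0.4,"dz":0,"grip":-0.4},
    {"wx":0,"wy":0.72,"wz":0,"dx":0,"dy":0.5,"dz":0,"grip":-0.4},
    {"wx":0,"wy":0.84,"wz":0,"dx":0,"dy":0.5,"dz":0,"grip":-0.4},
    {"wx":0,"wy":0.96,"wz":0,"dx":0,"dy":0.6,"dz":0,"grip":-0.4},
    {"wx":0,"wy":1.08,"wz":0,"dx":0,"dy":0.7,"dz":0,"grip":-0.4},
    {"wx":0,"wy":1.2,"wz":0,"dx":0,"dy":0.8,"dz":0,"grip":-0.4}
  ]
}}

```text
clock: 14.67
tcp_pos: [0.4802, 0.107, 0.1401]
eef_rot: [[1.0, -0.0, -0.029], [0.029, 0.005, 1.0], [-0.0, -1.0, 0.005]]
force: [-0.9, 0.5, 0.6]
finger_gap: 0.574
```

```bash
python3 -c "
from h import *
yaw()"
```

```text
t 14.67 q [ 0.24  0.28 -0.67  2.05  0.22  0.88  1.05] p [0.4802 0.107  0.1401] F [-0.9  0.5  0.6] M [0.1  0.11 0.56] gap 0.574 z [-0.029  1.     0.005] y [-0.     0.005 -1.   ]
yaw 1.6
```

Still at running torque (0.56) with side forces near zero. 6.25 rad wound.

Call:
{"op": "drive_tool", "data": {
  "steps": [
    {"wx":0,"wy":0.12,"wz":0,"dx":0,"dy":0.1,"dz":0,"grip":-0.4},
    {"wx":0,"wy":0.24,"wz":0,"dx":0,"dy":0.2,"dz":0,"grip":-0.4},
    {"wx":0,"wy":0.36,"wz":0,"dx":0,"dy":0.2,"dz":0,"grip":-0.4},
    {"wx":0,"wy":0.48,"wz":0,"dx":0,"dy":0.3,"dz":0,"grip":-0.4},
    {"wx":0,"wy":0.6,"wz":0,"dx":0,"dy":0.4,"dz":0,"grip":-0.4},
    {"wx":0,"wy":0.72,"wz":0,"dx":0,"dy":0.5,"dz":0,"grip":-0.4},
    {"wx":0,"wy":0.84,"wz":0,"dx":0,"dy":0.5,"dz":0,"grip":-0.4},
    {"wx":0,"wy":0.96,"wz":0,"dx":0,"dy":0.6,"dz":0,"grip":-0.4},
    {"wx":0,"wy":1.08,"wz":0,"dx":0,"dy":0.7,"dz":0,"grip":-0.4},
    {"wx":0,"wy":1.2,"wz":0,"dx":0,"dy":0.8,"dz":0,"grip":-0.4}
  ]
}}

```text
clock: 15.5
tcp_pos: [0.4804, 0.1071, 0.1394]
eef_rot: [[0.385, 0.0, 0.923], [-0.923, 0.005, 0.385], [-0.004, -1.0, 0.002]]
force: [0.3, 1.0, 0.1]
finger_gap: 0.568
```

```bash
python3 -c "
from h import *
yaw()"
```

```text
t 15.5 q [ 0.06  0.25 -0.46  2.06  0.14  0.86 -0.09] p [0.4804 0.1071 0.1394] F [0.3 1.  0.1] M [ 0.02 -0.33  0.56] gap 0.568 z [0.923 0.385 0.002] y [ 0.     0.005 -1.   ]
yaw 0.395
```

Call:
{"op": "drive_tool", "data": {
  "steps": [
    {"wx":0,"wy":0.12,"wz":0,"dx":0,"dy":0.1,"dz":0,"grip":-0.4},
    {"wx":0,"wy":0.24,"wz":0,"dx":0,"dy":0.2,"dz":0,"grip":-0.4},
    {"wx":0,"wy":0.36,"wz":0,"dx":0,"dy":0.2,"dz":0,"grip":-0.4},
    {"wx":0,"wy":0.48,"wz":0,"dx":0,"dy":0.3,"dz":0,"grip":-0.4},
    {"wx":0,"wy":0.6,"wz":0,"dx":0,"dy":0.4,"dz":0,"grip":-0.4},
    {"wx":0,"wy":0.72,"wz":0,"dx":0,"dy":0.5,"dz":0,"grip":-0.4},
    {"wx":0,"wy":0.84,"wz":0,"dx":0,"dy":0.5,"dz":0,"grip":-0.4},
    {"wx":0,"wy":0.96,"wz":0,"dx":0,"dy":0.6,"dz":0,"grip":-0.4},
    {"wx":0,"wy":1.08,"wz":0,"dx":0,"dy":0.7,"dz":0,"grip":-0.4},
    {"wx":0,"wy":1.2,"wz":0,"dx":0,"dy":0.8,"dz":0,"grip":-0.4}
  ]
}}

```text
clock: 16.33
tcp_pos: [0.4806, 0.1071, 0.1386]
eef_rot: [[-0.725, 0.001, 0.689], [-0.689, 0.004, -0.725], [-0.003, -1.0, -0.003]]
force: [0.8, -2.1, 0.2]
finger_gap: 0.566
```

```bash
python3 -c "
from h import *
yaw()"
```

```text
t 16.33 q [-0.11  0.23 -0.27  2.07  0.08  0.85 -1.23] p [0.4806 0.1071 0.1386] F [ 0.8 -2.1  0.2] M [-0.45 -0.44  0.59] gap 0.566 z [ 0.689 -0.725 -0.003] y [ 0.001  0.004 -1.   ]
yaw -0.811
```

Call:
{"op": "drive_tool", "data": {
  "steps": [
    {"wx":0,"wy":0.12,"wz":0,"dx":0,"dy":0.1,"dz":0,"grip":-0.4},
    {"wx":0,"wy":0.24,"wz":0,"dx":0,"dy":0.2,"dz":0,"grip":-0.4},
    {"wx":0,"wy":0.36,"wz":0,"dx":0,"dy":0.2,"dz":0,"grip":-0.4},
    {"wx":0,"wy":0.48,"wz":0,"dx":0,"dy":0.3,"dz":0,"grip":-0.4},
    {"wx":0,"wy":0.6,"wz":0,"dx":0,"dy":0.4,"dz":0,"grip":-0.4},
    {"wx":0,"wy":0.72,"wz":0,"dx":0,"dy":0.5,"dz":0,"grip":-0.4},
    {"wx":0,"wy":0.84,"wz":0,"dx":0,"dy":0.5,"dz":0,"grip":-0.4},
    {"wx":0,"wy":0.96,"wz":0,"dx":0,"dy":0.6,"dz":0,"grip":-0.4},
    {"wx":0,"wy":1.08,"wz":0,"dx":0,"dy":0.7,"dz":0,"grip":-0.4},
    {"wx":0,"wy":1.2,"wz":0,"dx":0,"dy":0.8,"dz":0,"grip":-0.4}
  ]
}}

```text
clock: 17.17
tcp_pos: [0.4805, 0.1068, 0.1378]
eef_rot: [[-0.903, 0.0, -0.43], [0.43, 0.004, -0.903], [0.001, -1.0, -0.003]]
force: [-0.8, -2.0, 1.6]
finger_gap: 0.57
```

```bash
python3 -c "
from h import *
yaw()"
```

```text
t 17.17 q [-0.27  0.22 -0.09  2.08  0.02  0.84 -2.39] p [0.4805 0.1068 0.1378] F [-0.8 -2.   1.6] M [-0.67  0.15  0.94] gap 0.57 z [-0.43  -0.903 -0.003] y [ 0.     0.004 -1.   ]
yaw -2.015
```

Torque rose to 0.94, which is 0.37 above running: about 1.3 rad past touch, mid snug range. I'll stop there, open fully, then rise clear.

Call:
{"op": "drive_tool", "data": {
  "steps": [
    {"wx":0,"wy":0,"wz":0,"dx":0,"dy":0,"dz":0,"grip":-0.4},
    {"wx":0,"wy":0,"wz":0,"dx":0,"dy":0,"dz":0,"grip":-0.4}
  ]
}}

```text
clock: 17.33
tcp_pos: [0.4805, 0.1068, 0.1378]
eef_rot: [[-0.904, 0.001, -0.427], [0.427, 0.003, -0.904], [0.001, -1.0, -0.003]]
force: [-0.4, -1.1, 1.0]
finger_gap: 0.571
```

```bash
python3 -c "
from h import *
from cell import get_image
yaw()
d=get_image('wrist');cv2.imwrite('pics/w3.png',d['image'][100:400,120:520,::-1])"
```

```text
t 17.33 q [-0.27  0.22 -0.09  2.08  0.02  0.84 -2.38] p [0.4805 0.1068 0.1378] F [-0.4 -1.1  1. ] M [-0.46  0.09 -0.12] gap 0.571 z [-0.427 -0.904 -0.003] y [ 0.001  0.003 -1.   ]
yaw -2.012
```

View pics/w3.png

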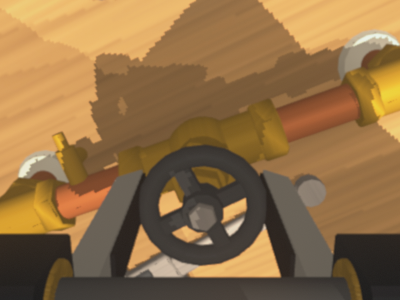

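The wheel is held at rest with little torque. The 0.94 could also have been pads slipping, so I'll check the spoke angle in the tool frame against pictures w1 and w2. From the regrip angle, 10° of shift is expected if nothing slipped.

Run:
```python
import cv2,numpy as np
def prof(f):
    im=cv2.imread(f); hsv=cv2.cvtColor(im,cv2.COLOR_BGR2HSV)
    # ellipse rim centre (203,207) -> polar, radii between hub and rim
    m=[]
    for a in np.arange(360):
        r=np.arange(24,40); t=np.radians(a)
        x=203+r*np.cos(t); y=210-r*np.sin(t)*.95
        s=hsv[y.round().astype(int),x.round().astype(int),1].astype(float); m.append(s.mean())
    return np.array(m)
P={k:prof(f"pics/{k}.png") for k in("w1","w2","w3")}
for k,p in P.items():
    q=np.convolve(np.r_[p[-4:],p,p[:4]],np.ones(9)/9,'valid')
    mins=[a for a in range(360) if q[a]==min(q[(np.arange(a-20,a+21))%360])]
    print(k,[(a,round(q[a])) for a in mins])
c=np.hstack([cv2.resize(cv2.imread(f"pics/{k}.png")[130:280,130:276],None,fx=1.8,fy=1.8,interpolation=2) for k in("w1","w2","w3")])
cv2.imwrite("pics/cmp.png",c)
```

```text
w1 [(30, 31), (124, 30), (210, 28), (302, 31)]
w2 [(33, 33), (126, 39), (225, 38), (299, 34)]
w3 [(29, 36), (109, 34), (204, 35), (300, 43)]
```

View pics/cmp.png

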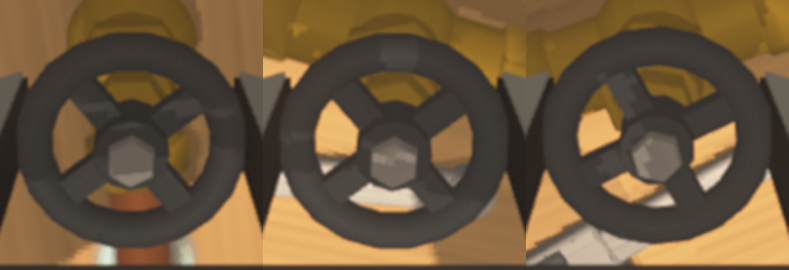

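Comparing the spokes, w3 is about 12–17° clockwise of w1. Predicted was 10°, and slip would have shifted it the other way. So no slip: the torque rise is the washer. Releasing and rising.

Call:
{"op": "drive_tool", "data": {
  "steps": [
    {"wx":0,"wy":0,"wz":0,"dx":0,"dy":0,"dz":0,"grip":1},
    {"wx":0,"wy":0,"wz":0,"dx":0,"dy":0,"dz":0,"grip":1},
    {"wx":0,"wy":0,"wz":0,"dx":0,"dy":0,"dz":0,"grip":1},
    {"wx":0,"wy":0,"wz":0,"dx":0,"dy":0,"dz":0,"grip":1},
    {"wx":0,"wy":0,"wz":0,"dx":0,"dy":0,"dz":0,"grip":1},
    {"wx":0,"wy":0,"wz":0,"dx":0,"dy":-20,"dz":0,"grip":1},
    {"wx":0,"wy":0,"wz":0,"dx":0,"dy":-50,"dz":0,"grip":1},
    {"wx":0,"wy":0,"wz":0,"dx":0,"dy":-85,"dz":0,"grip":1},
    {"wx":0,"wy":0,"wz":0,"dx":0,"dy":-115,"dz":0,"grip":1},
    {"wx":0,"wy":0,"wz":0,"dx":0,"dy":-115,"dz":0,"grip":1}
  ]
}}

```text
clock: 18.22
tcp_pos: [0.4828, 0.1072, 0.2584]
eef_rot: [[-0.905, 0.008, -0.426], [0.426, 0.006, -0.905], [-0.005, -1.0, -0.009]]
force: [-0.1, 0.1, 0.3]
finger_gap: 1.002
```

```bash
python3 -c "
from h import *
from cell import get_image
yaw()
d=get_image('side');a=d['image'][200:480,240:440]
o=np.load('side0.npz')['image'][200:480,240:440]
cv2.imwrite('pics/end.png',cv2.resize(np.hstack([o,a]),None,fx=2,fy=2)[:,:,::-1])
w=get_image('wrist');us=[world(w,u,v) for u in range(200,440,3) for v in range(100,330,3)]
P=np.array(us);m=(np.hypot(P[:,0]-.4803,P[:,1]-.1069)<.027)&(np.hypot(P[:,0]-.4803,P[:,1]-.1069)>.02)&(P[:,2]>.14)
print('rim top',m.sum(),np.percentile(P[m,2],[50,75,90]))"
```

```text
t 18.22 q [-0.26  0.09 -0.09  1.95  0.01  1.1  -2.37] p [0.4828 0.1072 0.2584] F [-0.1  0.1  0.3] M [ 0.08 -0.04 -0.02] gap 1.002 z [-0.426 -0.905 -0.009] y [ 0.008  0.006 -1.   ]
yaw -2.011
rim top 210 [0.15255377 0.15318282 0.15369483]
```

View pics/end.png

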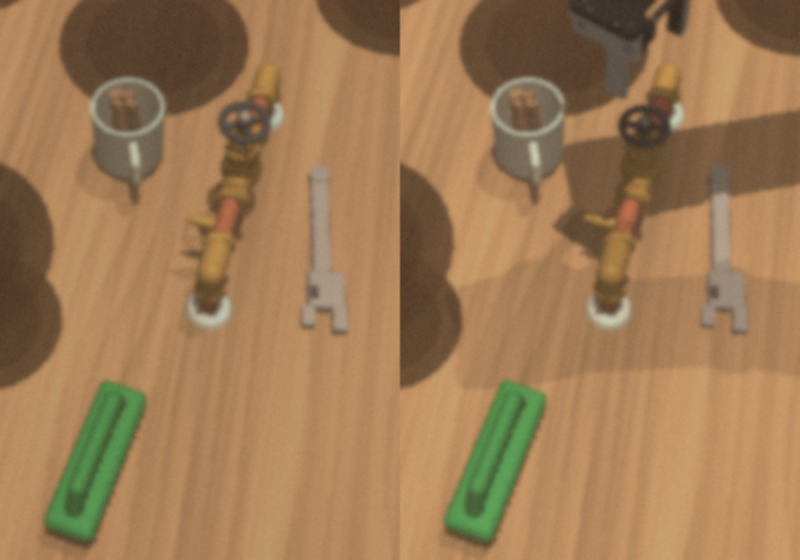

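The mug, spanner and brush are unmoved between the two side pictures, and the gripper is clear. The rim top fell from 159.5 to about 153 mm, against 6.3 mm predicted for 9.87 rad. I'll hand it in.

```bash
python3 -c "
from cell import *
print(finish_job())"
```

```text
the job is handed in; nothing more can be done
None
```

The valve is wound shut and nipped up snug, and the job is handed in. I gripped the wheel by its rim and turned it about 9.87 rad clockwise in two strokes, then let go and raised the gripper clear. It took about 18 s of robot time.

**Torque:** it held at 0.54–0.59 N m while running, then rose to 0.94 N m at the end. That is about 0.37 N m over running, or roughly 1.3 rad past first touch. This rests on a single moving reading; I took no second one.

**Slip:** the spokes stood 12–17° clockwise of their first position in the tool frame, where the regrip alone predicts 10°. Slip would have moved them the other way, so I put the few degrees down to reading error.

**Rim height:** it fell about 6.5 mm, against 6.3 mm predicted from the turn.

**Surroundings:** the mug, spanner and brush look unmoved in before-and-after pictures. I took no such picture of the bottles; the arm only passed above them, and no contact force was seen.

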